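Pair up the oiled bookends

TASK

The two bookends lying on their backs on the drying racks are dry: stand each one upright on its foot on the bench, back to back with the standing bookend whose head has the same shape, with the two backs touching and their side edges flush, so that each pair can be strapped together. Feel your way up to the standing ones so that they stay where they are, give or take a finger's width. Leave the third standing bookend and everything else on the bench alone, and let go of both pairs.

Things in the scene. Friction and masses are not known exactly. Their poses are not given: they have to be found in the camera images.
- standing_arch: Loose hardwood L-shaped bookend, 150 mm tall, ~0.45 kg (+-40%). Upright 56 wide, 22 thick, full width to 122 mm up, head half-round; foot 56 wide, 20 thick, 95 mm long from back face. Origin: mid-width at bottom edge of the back face; +x along foot, +z to head. Stands in the far row, foot (+x) at yaw 0.65 to 1.2 rad (away and left).
- standing_gable: Loose hardwood L-shaped bookend, 150 mm tall, ~0.45 kg (+-40%). Upright 56 wide, 22 thick, full width to 122 mm up, head pointed (gable); foot 56 wide, 20 thick, 95 mm long from back face. Origin: mid-width at bottom edge of the back face; +x along foot, +z to head. Stands in the far row, foot (+x) at yaw 0.65 to 1.2 rad (away and left).
- standing_step: Loose hardwood L-shaped bookend, 150 mm tall, ~0.45 kg (+-40%). Upright 56 wide, 22 thick, full width to 122 mm up, head stepped, 26 mm block in the middle; foot 56 wide, 20 thick, 95 mm long from back face. Origin: mid-width at bottom edge of the back face; +x along foot, +z to head. Stands in the far row, foot (+x) at yaw 0.65 to 1.2 rad (away and left). Has no mate: leave alone.
- lying_arch: Loose hardwood L-shaped bookend, 150 mm tall, ~0.45 kg (+-40%). Upright 56 wide, 22 thick, full width to 122 mm up, head half-round; foot 56 wide, 20 thick, 95 mm long from back face. Origin: mid-width at bottom edge of the back face; +x along foot, +z to head. Lies back down on a rack's battens, 20 mm over bench, foot up, head (+z) at yaw 0.55 to 1.45 rad (away and left); +x up.
- lying_gable: Loose hardwood L-shaped bookend, 150 mm tall, ~0.45 kg (+-40%). Upright 56 wide, 22 thick, full width to 122 mm up, head pointed (gable); foot 56 wide, 20 thick, 95 mm long from back face. Origin: mid-width at bottom edge of the back face; +x along foot, +z to head. Lies back down on a rack's battens, 20 mm over bench, foot up, head (+z) at yaw 0.55 to 1.45 rad (away and left); +x up.
- rack_arch: Fixed pale wood drying rack under the lying arch bookend: two battens 16 wide, 110 long, 20 mm high, across the rack's x axis at x = -55 and +45 mm, joined by a strip 24 wide, 6 mm high along the middle. Origin: bench level, about under the bookend's upright 75 mm from its underside. +x roughly the way the head points.
- rack_gable: Fixed pale wood drying rack under the lying gable bookend: two battens 16 wide, 110 long, 20 mm high, across the rack's x axis at x = -55 and +45 mm, joined by a strip 24 wide, 6 mm high along the middle. Origin: bench level, about under the bookend's upright 75 mm from its underside. +x roughly the way the head points.
- brush: oil brush, 180 mm long, lying left of the racks; a bystander. Origin under its middle.
- oil_tin: steel oil tin, 84 mm across, 110 mm high, to the left; a bystander. Origin: centre of its underside.
- wax_tin: round aluminium wax tin, 56 mm across, 36 mm high, just beyond the row of standing bookends; a bystander. Origin: centre of its underside.
- sanding_block: cork and rubber sanding block 102 x 56 x 32 mm, just beyond the row of standing bookends; a bystander. Origin: centre of its underside.
- mallet: wooden mallet, head 115 x 75 x 60 mm, lying to the right; a bystander. Origin: under the centre of its head.
- try_square: try square, stock 110 mm, blade 150 mm, lying to the left; a bystander. Origin: under the middle of its stock.
There are look-alikes about, which are no part of the job. What is shaped like the standing_arch but pink is not meant.

How it is judged:
By the outcome, as a careful person would: the job done as asked, in the order asked, and still so for the second after the job is handed in, with the robot touching nothing.
It also fails if it takes over 64 s, if anything falls off the work surface, if the arm or the gripper's body presses on something with over 40 N, if the wrist force passes 120 N, or if a joint passes its speed limit or range.

ROBOT

A 6-joint arm with a two-finger parallel gripper is mounted at the origin on the work surface. World frame = base frame: x ahead of the robot, y to its left, z up, the work surface at z = 0. Lengths are in mm, angles in rad, forces in N, time in s.
With the tool pointing down it reaches from about 350 to 975 mm from the base axis. Payload 7.1 kg.
Tool frame: the origin (TCP) lies midway between the tips of the shut fingers; the grasp point (between the pads) lies 19 mm behind it; z points along the fingers, y is the line along which they close (so a half turn about z gives the same grasp; the last joint's range is limited). The gripper opens to 88 mm and grips with 3 to 60 N. Pads are 20 mm wide; open, the fingers measure 115 mm over their backs; the gripper's body (75 mm by 178 mm) begins 61 mm behind the grasp point.
Start: joints at [1.102, 0.423, 1.63, -0, 1.089, -0.019], TCP at [271.708, 562.832, 222.675] pointing down, gripper open.
Joint ranges: [-3, 3], [-0.9, 2.11], [0.09, 2.58], [-1.31, 4.45], [0.11, 2.69], [-2.54, 2.54]. Speed limits (rad/s): [2.39, 2.39, 3.01, 3.14, 3.14, 3.14].

INTERFACE

Orientations are given as a rotation vector (axis times angle).
In Python, from workcell import ctrl gives the robot as it stands. The module is installed in compiled form; this text tells all that it offers.
- The arm moves only by the tool servo_tool, never from a script. Its argument "increments" is a list of rows, each a list of 7 numbers: the shift along the world's x, y, z in cm, then the turn, a rotation vector about the world's x, y, z in degrees, then the opening, from -1 (shut) to 1 (fully open). A call has 1 to 20 rows; each row is the pose to reach, as a shift and turn from the pose commanded when the call began; what a row does not reach only later rows make up. A row lasts 1/12 s, in which the tool goes at most 41.7 mm and 7.16 degrees, less where a joint would pass 70% of its speed; a pose out of reach is approached as far as the arm can. A call with a gripper value outside its range is refused whole. The fingers move at their own pace and stop on an object; the grip force is fixed at half the most. Time passes only in rows, so rows that repeat a pose let the fingers close. It gives the time, the measured TCP pose, the force, the opening and the grip force at its end, in the units of the state.
- ctrl.get_obs(): the state, without advancing time (a new reading comes with each control period).
- ctrl.get_image(name): name is "scene" or "side" or "wrist"; returns a dict with "image" (384x512x3 uint8, red, green, blue), "fx", "fy", "cx", "cy" (pixels), "k1" (the pictures are not rectified: a ray, as slopes to the right and down, at radius r is drawn at 1 + k1 r^2 times it, then the intrinsics apply), "extrinsics" (4x4, takes a point from camera to world coordinates); the wrist camera has in their place "tool_from_camera" (4x4, takes a point from camera to tool coordinates, whose origin is the TCP and whose axes are the flange's). Camera axes: x right, y up, looking along -z (the intrinsics and any distortion apply to the point x, -y, -z); pixel columns grow to the right and rows downward; lengths in mm; the calibration is good to about 2 mm. A picture is of the moment at which its call begins: read the wrist's pose just before it. There is no depth.
- ctrl.close_job(): hands the job in; it is judged then, once.
The state is a dict: "t": time; "qpos": joint angles; "qvel": joint speeds; "joint_torque": joint torques, N m; "ee_pos": TCP position; "orientation": TCP orientation; "ft_force": force on the tool from outside, world axes, zero at the start; "moment": the same for the moment, N m; "width": finger opening in mm; "grasp_force": force on a finger pad.
Only numpy, scipy, OpenCV 4.12 (cv2) and the standard library are available. Lean on these libraries where they do the work, as an engineer would, in place of code of your own. Each camera call takes 0.05 s, during which the arm holds its last target. There are 200 camera calls.

## Working session

There is one attempt and no reset: what is moved stays moved. The work goes in short steps, Python scripts to look and compute and a tool call to move; the robot and the scene stay as the last step left them, time stands still between calls to the robot, and variables do not carry over. Pictures are saved under pics/ and viewed, at most 10 in all, crops included, and the job is handed in when it is done.

Besides the shell and the picture viewer there is one more tool, called after "Request:" in YAML: its name, and indented under it one key for each argument. servo_tool: Moves the arm, as the interface text tells. Its arguments: {"type":"object","properties":{"increments":{"type":"array","items":{"type":"array","items":{"type":"number"}}}},"required":["increments"]}

```bash
mkdir -p pics
cat > h.py <<'E'
import numpy as np, cv2
from workcell import ctrl
from scipy.spatial.transform import Rotation as R
def snap(n,f=None):
    o=ctrl.get_obs(); d=ctrl.get_image(n)
    if n=="wrist":
        T=np.eye(4);T[:3,:3]=R.from_rotvec(o["orientation"]).as_matrix();T[:3,3]=o["ee_pos"]
        d["extrinsics"]=T@np.array(d["tool_from_camera"])
    if f: cv2.imwrite("pics/"+f,d["image"][:,:,::-1]); np.save("pics/"+f+".npy",d,allow_pickle=True)
    return d
def load(f): return np.load("pics/"+f+".npy",allow_pickle=True).item()
def ray(d,u,v):
    K=np.array([[d["fx"],0,d["cx"]],[0,d["fy"],d["cy"]],[0,0,1]])
    x,y=cv2.undistortPoints(np.array([[[u,v]]],float),K,np.array([d["k1"],0,0,0.]))[0,0]
    E=np.array(d["extrinsics"]); r=E[:3,:3]@np.array([x,-y,-1]); return E[:3,3],r/np.linalg.norm(r)
def onz(d,u,v,z):
    c,r=ray(d,u,v); return c+r*(z-c[2])/r[2]
def proj(d,P):
    E=np.array(d["extrinsics"]); p=(np.atleast_2d(P)-E[:3,3])@E[:3,:3]
    x=p[:,0]/-p[:,2]; y=-p[:,1]/-p[:,2]; s=1+d["k1"]*(x*x+y*y)
    return np.c_[d["fx"]*x*s+d["cx"], d["fy"]*y*s+d["cy"]]
def tri(d1,a,d2,b):
    c1,r1=ray(d1,*a);c2,r2=ray(d2,*b)
    s=np.linalg.lstsq(np.c_[r1,-r2],c2-c1,rcond=None)[0]
    return (c1+s[0]*r1+c2+s[1]*r2)/2, np.linalg.norm(c1+s[0]*r1-c2-s[1]*r2)
E
python3 - <<'E'
from h import *
o=ctrl.get_obs(); print(o)
for n in("scene","side"):
    d=snap(n,n+"0.png"); print(n,d["fx"],d["k1"],np.round(d["extrinsics"],3).tolist())
d=snap("wrist","wrist0.png");print(np.round(d["tool_from_camera"],3).tolist(),d["fx"])
a=np.hstack([cv2.imread("pics/scene0.png"),cv2.imread("pics/side0.png")])
E
```

```text
{'t': 0.0, 'qpos': array([ 1.10202467e+00,  4.23830475e-01,  1.63069992e+00,  2.38268091e-05,
        1.08859899e+00, -1.90007419e-02]), 'qvel': array([-5.23261730e-04, -7.87728827e-04,  5.11267061e-05,  1.65902256e-03,
       -4.41089699e-04,  1.78639926e-03]), 'joint_torque': array([ 2.23445277e-03, -5.44646645e+01, -2.73656505e+01,  6.45444612e-02,
        2.30247719e-02, -8.50589913e-05]), 'ee_pos': array([271.4409415 , 562.35207925, 221.90427446]), 'orientation': array([-7.00487962e-01, -3.06209985e+00,  2.33416828e-03]), 'ft_force': array([-0.7091707 ,  1.25573344, -0.01053407]), 'moment': array([ 0.03243374, -0.06404671,  0.00711451]), 'grasp_force': 0.0, 'width': 87.65093595843655}
scene 465.48019215926433 0.005213563855594587 [[0.46, -0.675, 0.577, 1318.668], [0.888, 0.346, -0.302, -397.612], [0.005, 0.651, 0.759, 1049.049], [0.0, 0.0, 0.0, 1.0]]
side 497.9884620964704 -0.14670273557008254 [[0.827, 0.314, -0.467, -184.855], [-0.563, 0.49, -0.666, -983.997], [0.02, 0.813, 0.582, 951.256], [0.0, 0.0, 0.0, 1.0]]
[[0.001, 0.969, 0.248, 67.107], [1.0, -0.001, -0.0, -0.217], [-0.0, 0.248, -0.969, -161.353], [0.0, 0.0, 0.0, 1.0]] 265.16498862504454
```

View pics/scene0.png

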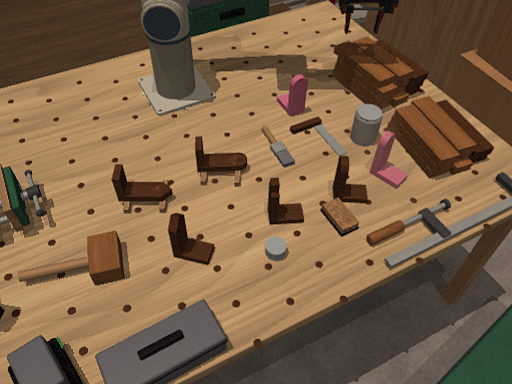

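View pics/side0.png

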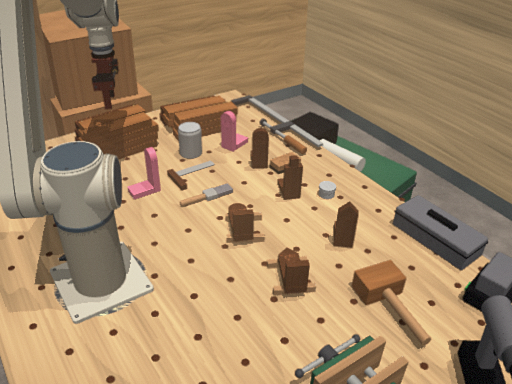

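Scene view: standing brown ones at about (180,240), (283,205) and (347,183), lying ones at (142,190) and (220,157). The pink arch look-alikes at (293,95) and (387,160) aren't meant. One enlarged crop will confirm the head shapes.

Run:
```python
import cv2,numpy as np
a=cv2.imread("pics/side0.png")[120:300,215:375]; b=cv2.imread("pics/scene0.png")[130:270,105:375]
a=cv2.resize(a,None,fx=3.3,fy=3.3,interpolation=cv2.INTER_CUBIC)[:594]
cv2.imwrite("pics/c1.png",np.clip(a*1.6,0,255))
b=cv2.resize(b,None,fx=2.9,fy=2.9,interpolation=cv2.INTER_CUBIC)
cv2.imwrite("pics/c2.png",np.clip(b*1.6,0,255))
```

```text
[ WARN:0@0.055] global loadsave.cpp:1063 imwrite_ Unsupported depth image for selected encoder is fallbacked to CV_8U.
```

View pics/c1.png

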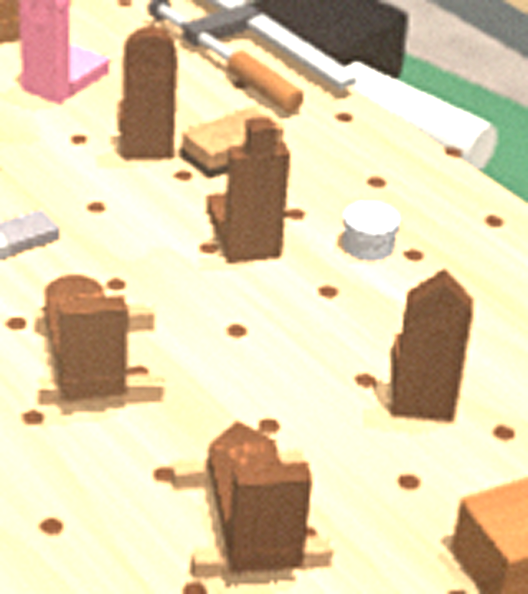

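View pics/c2.png

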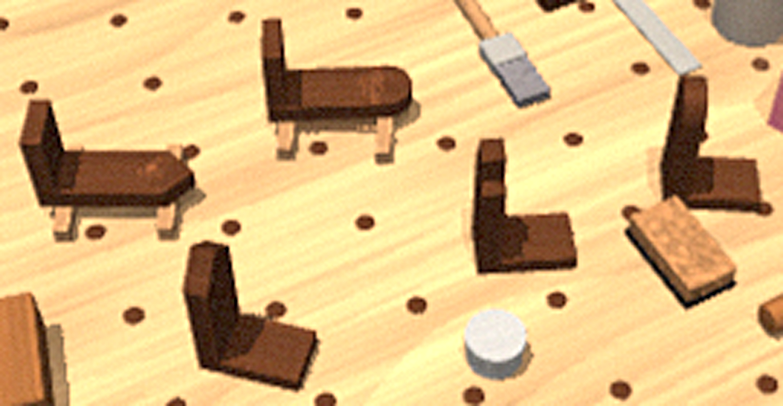

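Heads confirmed. In the side view: standing arch (260,148), step (292,178, leave), gable (345,225); lying arch (240,222), lying gable (292,270). Next: measure key corners.

Run:
```python
from h import *
s=load("side0.png"); c=load("scene0.png")
S=lambda x,y:(x/3.3+215-.35,y/3.3+120-.35)
C=lambda x,y:(x/2.9+105-.33,y/2.9+130-.33)
def line(n,d,pts,z):
    P=[onz(d,*p,z) for p in pts]; v=P[1]-P[0]
    print(n,[p.round(0)[:2].tolist() for p in P],"len",round(np.linalg.norm(v),1),"ang",round(np.arctan2(v[1],v[0]),3))
line("SA back bottom side",s,[S(119,157),S(172,158)],0)
line("SA foot edge scene",c,[C(664,199),C(758,210)],0)
line("SG back bottom side",s,[S(391,415),S(455,420)],0)
line("SG foot edge scene",c,[C(207,366),C(300,388)],0)
line("SS back side",s,[S(232,262),S(282,257)],0)
line("LA foot bottom side",s,[S(63,400),S(126,393)],20)
line("LA foot top side",s,[S(60,303),S(126,298)],115)
line("LA scene foot top outer",c,[C(263,22),C(282,20)],115)
line("LA scene low edge",c,[C(270,121),C(388,117)],20)
line("LG foot bottom side",s,[S(231,570),S(307,568)],20)
line("LG foot top side",s,[S(232,484),S(310,463)],115)
line("LG scene low edge",c,[C(44,206),C(160,206)],20)
line("LG scene foot top",c,[C(28,102),C(50,103)],115)
```

```text
SA back bottom side [[641.0, 247.0], [688.0, 215.0]] len 56.8 ang -0.602
SA foot edge scene [[680.0, 219.0], [735.0, 294.0]] len 92.8 ang 0.945
SG back bottom side [[612.0, -228.0], [655.0, -264.0]] len 56.0 ang -0.701
SG foot edge scene [[653.0, -260.0], [713.0, -194.0]] len 88.3 ang 0.833
SS back side [[630.0, 29.0], [676.0, 9.0]] len 50.7 ang -0.406
LA foot bottom side [[371.0, -74.0], [421.0, -96.0]] len 55.0 ang -0.406
LA foot top side [[377.0, -62.0], [427.0, -86.0]] len 55.3 ang -0.448
LA scene foot top outer [[378.0, -77.0], [384.0, -59.0]] len 19.0 ang 1.251
LA scene low edge [[421.0, -96.0], [471.0, 15.0]] len 121.6 ang 1.143
LG foot bottom side [[374.0, -312.0], [424.0, -342.0]] len 58.7 ang -0.55
LG foot top side [[368.0, -312.0], [430.0, -326.0]] len 63.2 ang -0.222
LG scene low edge [[424.0, -336.0], [475.0, -236.0]] len 112.8 ang 1.097
LG scene foot top [[377.0, -317.0], [388.0, -299.0]] len 21.0 ang 1.036
```

Request:
servo_tool:
  increments:
    - [15.3,-58.4,0,0,0,-88.4,1]
    - [15.3,-58.4,0,0,0,-88.4,1]
    - [15.3,-58.4,0,0,0,-88.4,1]
    - [15.3,-58.4,0,0,0,-88.4,1]
    - [15.3,-58.4,0,0,0,-88.4,1]
    - [15.3,-58.4,0,0,0,-88.4,1]
    - [15.3,-58.4,0,0,0,-88.4,1]
    - [15.3,-58.4,0,0,0,-88.4,1]
    - [15.3,-58.4,0,0,0,-88.4,1]
    - [15.3,-58.4,0,0,0,-88.4,1]
    - [15.3,-58.4,0,0,0,-88.4,1]
    - [15.3,-58.4,0,0,0,-88.4,1]
    - [15.3,-58.4,0,0,0,-88.4,1]
    - [15.3,-58.4,0,0,0,-88.4,1]
    - [15.3,-58.4,0,0,0,-88.4,1]
    - [15.3,-58.4,0,0,0,-88.4,1]
    - [15.3,-58.4,0,0,0,-88.4,1]

```text
t: 1.57
ee_pos: [424.6, -22.0, 222.5]
orientation: [-2.64, -1.703, 0.0]
ft_force: [-0.1, -0.5, 0.2]
width: 87.7
grasp_force: 0.0
```

Run:
```python
from h import *
o=ctrl.get_obs(); print(o["t"],o["qpos"].round(3),o["ee_pos"].round(1),o["orientation"].round(3),o["ft_force"].round(1))
d=snap("wrist","w1.png")
im=cv2.resize(d["image"][:,:,::-1],(768,576))
cv2.imwrite("pics/w1v.png",np.clip(im.astype(int)*3//2,0,255).astype(np.uint8))
b=np.array([396,-85,20.]);h=np.array([np.cos(1.15),np.sin(1.15),0]);n=np.array([h[1],-h[0],0])
print((1.5*proj(d,[b+28*n,b-28*n,b+122*h+28*n+[0,0,22],b+122*h-28*n+[0,0,22],b+150*h+[0,0,22]])).round(0).tolist())
```

```text
1.5667 [-0.08   0.124  2.05   0.     0.968  0.345] [424.6 -22.  222.5] [-2.64  -1.703  0.   ] [-0.1 -0.5  0.2]
[[408.0, 328.0], [350.0, 329.0], [411.0, 201.0], [345.0, 201.0], [378.0, 166.0]]
```

View pics/w1v.png

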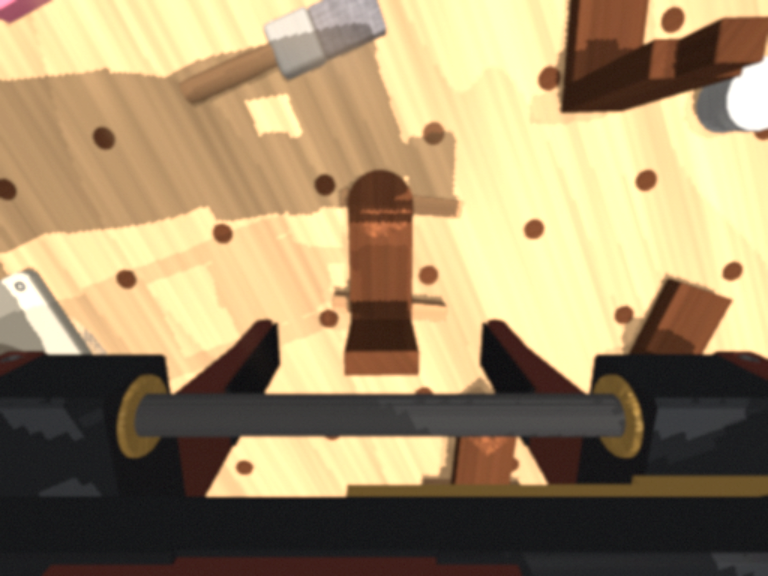

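The lying arch shows at x 348–412, head tip (380,172), and agrees with the prediction to a few px. Tilt 20° away from the foot, descend and grip.

Request:
servo_tool:
  increments:
    - [0,0,-2,-6.1,2.7,0,1]
    - [0,0,-5,-12.2,5.4,0,1]
    - [-0.1,-0.2,-9,-18.3,8.2,0,1]
    - [-0.2,-0.4,-13,-18.3,8.2,0,1]
    - [-0.2,-0.4,-16,-18.3,8.2,0,1]
    - [-0.2,-0.4,-18.5,-18.3,8.2,0,1]
    - [-0.2,-0.4,-19.8,-18.3,8.2,0,1]
    - [-0.2,-0.4,-19.8,-18.3,8.2,0,1]
    - [-0.2,-0.4,-19.8,-18.3,8.2,0,-1]
    - [-0.2,-0.4,-19.8,-18.3,8.2,0,-1]
    - [-0.2,-0.4,-19.8,-18.3,8.2,0,-1]
    - [-0.2,-0.4,-19.8,-18.3,8.2,0,-1]
    - [-0.2,-0.4,-19.8,-18.3,8.2,0,-1]
    - [-0.2,-0.4,-19.8,-18.3,8.2,0,-1]

```text
t: 2.78
ee_pos: [423.5, -25.1, 25.5]
orientation: [2.451, 1.586, -0.431]
ft_force: [-0.2, 1.8, 8.4]
width: 55.8
grasp_force: 30.0
```

Run:
```python
from h import *
c=load("scene0.png")
for p in[(264,128),(283,163),(292,160),(268,150),(293,146),(278,158)]: print(p,onz(c,*p,10).round(0)[:2])
a=1.15; n=np.array([np.sin(a),-np.cos(a),0])
print(n*90)
for dy in(0,-11.2): print(dy,np.degrees((R.from_rotvec([0,0,np.radians(dy)])*R.from_rotvec(n*np.pi/2)).as_rotvec()).round(2))
o=ctrl.get_obs();Q=R.from_rotvec(n*np.pi/2)*R.from_rotvec(o["orientation"]);print(Q.as_matrix().round(3))
```

```text
(264, 128) [334. 177.]
(283, 163) [499. 154.]
(292, 160) [501. 185.]
(268, 150) [429. 140.]
(293, 146) [450. 219.]
(278, 158) [474. 150.]
[ 82.14875462 -36.76386968   0.        ]
0 [ 82.15 -36.76   0.  ]
-11.2 [ 78.27 -44.66  -8.79]
[[ 0.141  0.912  0.385]
 [ 0.312 -0.41   0.857]
 [ 0.94  -0.001 -0.342]]
```

Request:
servo_tool:
  increments:
    - [0,0,3,0,0,0,-1]
    - [0,0,6,6.4,-2.9,0,-1]
    - [1,1,9,12.7,-5.7,0,-1]
    - [2,2,11,19,-8.5,0,-1]
    - [3,3,12,25.3,-11.3,0,-1]
    - [4,4,12,31.6,-14.1,0,-1]
    - [5,5,12,37.9,-17,0,-1]
    - [6,6,12,44.3,-19.8,0,-1]
    - [7,7,12,50.6,-22.6,0,-1]
    - [8,8,12,56.9,-25.5,0,-1]
    - [9,9.5,12,63.2,-28.3,0,-1]
    - [10,10.5,11,69.5,-31.1,0,-1]
    - [11,11.5,10,75.8,-33.9,0,-1]
    - [12,12.6,9,82.15,-36.76,0,-1]
    - [12,12.6,7,82.15,-36.76,0,-1]
    - [12,12.6,7,82.15,-36.76,0,-1]
    - [12,12.6,7,82.15,-36.76,0,-1]

```text
t: 4.2
ee_pos: [542.0, 100.8, 93.4]
orientation: [-1.817, -1.173, -1.265]
ft_force: [0.3, -0.8, -2.5]
width: 55.9
grasp_force: 30.0
```

Run:
```python
from h import *
o=ctrl.get_obs(); print(o["qpos"].round(3),R.from_rotvec(o["orientation"]).as_matrix().round(3).tolist())
s=snap("side","s1.png");c=snap("scene","s1c.png")
im=np.hstack([cv2.resize(s["image"][100:300,180:380],(400,400)),cv2.resize(c["image"][80:280,150:350],(400,400))])[:,:,::-1]
cv2.imwrite("pics/s1v.png",np.clip(im.astype(int)*3//2,0,255).astype(np.uint8))
```

```text
[-0.397  0.836  2.073  1.508  1.224 -1.318] [[0.145, 0.913, 0.382], [0.312, -0.409, 0.857], [0.939, -0.005, -0.344]]
```

View pics/s1v.png

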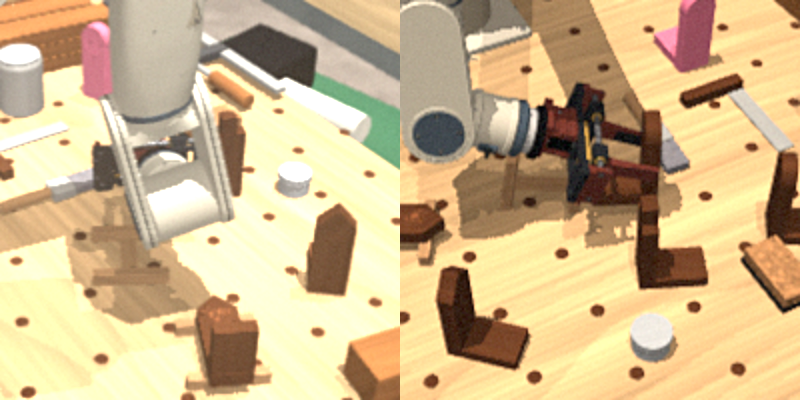

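The bookend is upright in the gripper in both views: side (180,185), scene (650,150). Lower it to touch.

Request:
servo_tool:
  increments:
    - [0,0,-1,0,0,0,-1]
    - [0,0,-1.8,0,0,0,-1]
    - [0,0,-2.2,0,0,0,-1]
    - [0,0,-2.3,0,0,0,-1]
    - [0,0,-2.3,0,0,0,-1]

```text
t: 4.72
ee_pos: [542.7, 100.9, 71.6]
orientation: [-1.815, -1.175, -1.268]
ft_force: [-0.5, 0.2, -3.7]
width: 55.6
grasp_force: 30.0
```

Request:
servo_tool:
  increments:
    - [0,0,-0.2,0,0,0,-1]
    - [0,0,-0.4,0,0,0,-1]
    - [0,0,-0.5,0,0,0,-1]
    - [0,0,-0.5,0,0,0,-1]

```text
t: 5.05
ee_pos: [542.9, 100.8, 67.5]
orientation: [-1.813, -1.174, -1.271]
ft_force: [-0.4, -3.3, 4.4]
width: 55.6
grasp_force: 30.0
```

Request:
servo_tool:
  increments:
    - [0,0,0,0,0,0,1]
    - [0,0,0,0,0,0,1]
    - [0,0,0,0,0,0,1]
    - [0,0,0,0,0,0,1]
    - [-1,-2.2,0.9,0,0,0,1]
    - [-2.3,-5.1,2.1,0,0,0,1]
    - [-3.5,-7.7,3.1,0,0,0,1]
    - [-4,-9,6,0,0,0,1]
    - [-4,-9,10,0,0,0,1]
    - [-4,-9,14,-6,2.7,0,1]
    - [-3.5,-8,16,-12,5.4,0,1]
    - [-3,-7,17,-18,8.1,0,1]
    - [-2.5,-6,17,-25,11.2,0,1]
    - [-2,-5,17,-31,13.9,0,1]
    - [-1.5,-4,17,-37,16.6,0,1]
    - [-1,-3,17,-43,19.2,0,1]
    - [-0.5,-2,17,-49,21.9,0,1]
    - [-0.3,-1,17,-55,24.6,0,1]
    - [-0.2,-0.5,17,-60,26.8,0,1]
    - [-0.2,-0.5,17,-63.9,28.6,0,1]

```text
t: 6.72
ee_pos: [541.4, 97.6, 237.8]
orientation: [2.631, 1.707, -0.004]
ft_force: [-0.3, -0.4, -0.2]
width: 87.7
grasp_force: 0.0
```

Run:
```python
from h import *
o=ctrl.get_obs(); print(o["t"],o["ee_pos"].round(1),R.from_rotvec(o["orientation"]).as_matrix().round(3).tolist())
d=snap("wrist","w2.png")
im=cv2.resize(d["image"][:,:,::-1],(768,576))
cv2.imwrite("pics/w2v.png",np.clip(im.astype(int)*3//2,0,255).astype(np.uint8))
h=np.array([np.cos(1.15),np.sin(1.15),0]);n=np.array([h[1],-h[0],0])
b=np.array([545,105.8,0]); up=np.array([0,0,122.])
print((1.5*proj(d,[b+28*n+up,b-28*n+up,b+28*n,b-28*n,b-22*h+[0,0,150]])).round(0).tolist())
b=np.array([663,232,0.]);h=np.array([np.cos(.955),np.sin(.955),0]);n=np.array([h[1],-h[0],0])
print((1.5*proj(d,[b+28*n+up,b-28*n+up,b+28*n,b-28*n,b+95*h+28*n])).round(0).tolist())
```

```text
6.7167 [541.4  97.6 237.8] [[0.408, 0.913, 0.0], [0.913, -0.408, -0.006], [-0.005, 0.003, -1.0]]
[[418.0, 267.0], [339.0, 267.0], [406.0, 242.0], [350.0, 242.0], [378.0, 309.0]]
[[515.0, 14.0], [426.0, -6.0], [470.0, 69.0], [410.0, 55.0], [499.0, -53.0]]
```

View pics/w2v.png

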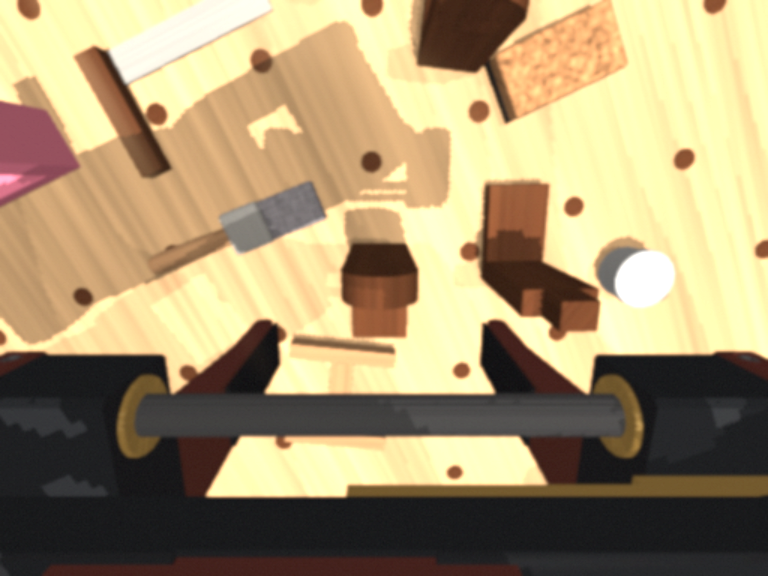

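The released bookend stands with its back bottom corners at (352,243) and (408,243). The mate's are at (417,62) and (476,72).

Run:
```python
from h import *
d=load("w2.png")
def mask(d): 
    h=cv2.cvtColor(d["image"],cv2.COLOR_RGB2HSV); return h
for nm,pp in(("mate",[(417,62),(476,72)]),("LA",[(352,243),(408,243)])):
    P=[onz(d,u/1.5,v/1.5,0) for u,v in pp]; v=P[1]-P[0]
    print(nm,[p.round(1)[:2].tolist() for p in P],((P[0]+P[1])/2).round(1)[:2],np.linalg.norm(v).round(1),"foot yaw",(np.arctan2(v[1],v[0])+np.pi/2).round(3))
# brown-edge fit of the mate's bottom edge: lowest dark pixel per column
g=d["image"].astype(float).sum(2)
pts=[]
for u in range(281,316):
    col=g[20:60,u]; k=np.where(col<200)[0]
    if len(k): pts.append((u,20+k[-1]+.5))
pts=np.array(pts);print(pts[::4].tolist()); 
l=np.polyfit(pts[2:-2,0],pts[2:-2,1],1);P=[onz(d,u,np.polyval(l,u),0) for u in(283,313)];v=P[1]-P[0];print(l,"yaw",np.arctan2(v[1],v[0])+np.pi/2)
```

```text
mate [[643.7, 240.7], [689.6, 211.4]] [666.6 226.1] 54.5 foot yaw 1.001
LA [[520.5, 115.6], [572.1, 92.6]] [546.3 104.1] 56.5 foot yaw 1.151
[[281.0, 42.5], [285.0, 43.5], [289.0, 43.5], [293.0, 44.5], [297.0, 45.5], [301.0, 45.5], [305.0, 46.5], [309.0, 46.5], [313.0, 47.5]]
[0.14193548 2.88064516] yaw 1.0251109409847692
```

Request:
servo_tool:
  increments:
    - [0,-0.3,-4,0,0,0,1]
    - [0,-0.3,-8,0,0,0,1]
    - [0,-0.3,-12,0,0,0,1]
    - [0,-0.3,-15,0,0,0,1]
    - [0,-0.3,-15.7,0,0,0,1]
    - [0,-0.3,-15.7,0,0,0,1]
    - [0,-0.3,-15.7,0,0,0,-1]
    - [0,-0.3,-15.7,0,0,0,-1]
    - [0,-0.3,-15.7,0,0,0,-1]
    - [0,-0.3,-15.7,0,0,0,-1]
    - [0,-0.3,-15.7,0,0,0,-1]
    - [0,-0.3,-15.7,0,0,0,-1]

```text
t: 7.77
ee_pos: [541.1, 93.1, 80.7]
orientation: [2.637, 1.707, 0.0]
ft_force: [-1.8, 1.5, 7.8]
width: 56.0
grasp_force: 29.9
```

Request:
servo_tool:
  increments:
    - [0,0,1,0,0,0,-1]
    - [1,1,2,0,0,-3,-1]
    - [3.5,3.2,2,0,0,-6,-1]
    - [6,5.7,2,0,0,-8.6,-1]
    - [8,7.6,2,0,0,-8.6,-1]
    - [9.4,8.9,1.5,0,0,-8.6,-1]
    - [9.6,9.1,1,0,0,-8.6,-1]
    - [9.6,9.1,1,0,0,-8.6,-1]
    - [9.6,9.1,1,0,0,-8.6,-1]

```text
t: 8.52
ee_pos: [635.2, 183.3, 88.9]
orientation: [-2.757, -1.505, 0.006]
ft_force: [-0.2, 0.5, -3.9]
width: 55.9
grasp_force: 30.0
```

Run:
```python
from h import *
o=ctrl.get_obs(); print(o["t"],o["ee_pos"].round(1),R.from_rotvec(o["orientation"]).as_matrix().round(3).tolist(),o["ft_force"])
d=snap("wrist","w3.png")
im=cv2.resize(d["image"][:260,130:470][:,:,::-1],None,fx=2.2,fy=2.2,interpolation=cv2.INTER_CUBIC)
cv2.imwrite("pics/w3v.png",np.clip(im.astype(int)*3//2,0,255).astype(np.uint8))
```

```text
8.5167 [635.2 183.3  88.9] [[0.541, 0.841, -0.004], [0.841, -0.541, -0.002], [-0.003, -0.002, -1.0]] [-0.18711289  0.48198045 -3.88460299]
```

View pics/w3v.png

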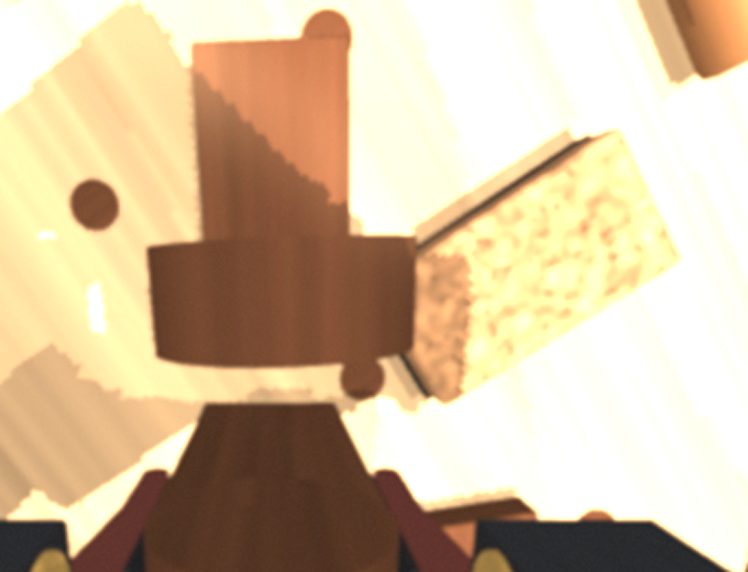

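Run:
```python
from h import *
d=load("w3.png"); o=np.array([635.2,183.3]); h=np.array([.541,.841]);n=np.array([.841,-.541])
for nm,z,pp in(("front",122,[(148,246),(415,237)]),("back",122,[(157,355),(413,346)]),("footend",20,[(192,45),(349,38)]),("held",8,[(205,403),(337,403)])):
    P=[onz(d,u/2.2+130-.3,v/2.2-.3,z)[:2] for u,v in pp]
    L=[((p-o)@h,(p-o)@n) for p in P]; print(nm,np.round(L,1).tolist(),"mid",np.mean(L,0).round(1),"len",np.linalg.norm(P[1]-P[0]).round(1),"ang",np.degrees(np.arctan2(L[1][0]-L[0][0],L[1][1]-L[0][1])).round(1))
```

```text
front [[72.3, -25.4], [74.1, 30.7]] mid [73.2  2.7] len 56.1 ang 1.9
back [[49.2, -24.6], [51.2, 31.7]] mid [50.2  3.6] len 56.3 ang 2.1
footend [[143.1, -27.3], [145.2, 27.4]] mid [1.441e+02 1.000e-01] len 54.8 ang 2.3
held [[12.1, -27.8], [12.1, 28.4]] mid [12.1  0.3] len 56.2 ang 0.1
```

Request:
servo_tool:
  increments:
    - [0.3,0.4,0,0,0,2.1,-1]
    - [0.8,1,-0.3,0,0,2.1,-1]
    - [1.4,1.7,-0.5,0,0,2.1,-1]
    - [1.8,2.2,-0.7,0,0,2.1,-1]
    - [2.1,2.6,-0.7,0,0,2.1,-1]
    - [2.1,2.6,-0.7,0,0,2.1,-1]
    - [2.1,2.6,-0.7,0,0,2.1,-1]

```text
t: 9.15
ee_pos: [657.7, 210.1, 82.5]
orientation: [2.729, 1.555, -0.002]
ft_force: [-0.0, 0.2, -3.6]
width: 55.9
grasp_force: 30.0
```

Request:
servo_tool:
  increments:
    - [0.03,0.12,0,0,0,0,-1]
    - [0.07,0.2,0,0,0,0,-1]
    - [0.1,0.25,0,0,0,0,-1]
    - [0.1,0.25,0,0,0,0,-1]

```text
t: 9.48
ee_pos: [658.7, 212.3, 82.7]
orientation: [2.73, 1.555, -0.002]
ft_force: [-0.2, 0.0, -2.9]
width: 55.9
grasp_force: 30.0
```

Request:
servo_tool:
  increments:
    - [0.05,0.09,0,0,0,0,-1]
    - [0.1,0.17,0,0,0,0,-1]
    - [0.1,0.17,0,0,0,0,-1]

```text
t: 9.73
ee_pos: [659.3, 213.2, 82.8]
orientation: [2.729, 1.554, -0.004]
ft_force: [-2.1, -3.9, -1.3]
width: 56.3
grasp_force: 30.0
```

Request:
servo_tool:
  increments:
    - [0,0,-0.15,0,0,0,-1]
    - [0.02,0.03,-0.25,0,0,0,-1]
    - [0.04,0.07,-0.25,0,0,0,-1]
    - [0.04,0.07,-0.25,0,0,0,-1]

```text
t: 10.07
ee_pos: [659.4, 213.5, 80.7]
orientation: [2.729, 1.554, -0.006]
ft_force: [-3.2, -6.1, 4.3]
width: 56.1
grasp_force: 30.0
```

Request:
servo_tool:
  increments:
    - [0,0,0,0,0,0,1]
    - [0,0,0,0,0,0,1]
    - [0,0,0,0,0,0,1]
    - [0,0,0,0,0,0,1]
    - [0.3,0.5,0.3,0,0,0,1]
    - [0.6,1,0.3,0,0,0,1]
    - [0.6,1,0.3,0,0,0,1]
    - [0.6,1,0.3,0,0,0,-1]
    - [0.6,1,0.3,0,0,0,-1]
    - [0.6,1,0.3,0,0,0,-1]
    - [0.6,1,0.3,0,0,0,-1]
    - [0.6,1,0.3,0,0,0,-1]

```text
t: 11.07
ee_pos: [666.0, 224.6, 83.1]
orientation: [2.73, 1.555, -0.002]
ft_force: [0.5, -0.3, 0.3]
width: 57.8
grasp_force: 0.0
```

Request:
servo_tool:
  increments:
    - [0,0,0,0,0,0,-1]
    - [0,0,0,0,0,0,-1]
    - [0,0,0,0,0,0,-1]
    - [0,0,0,0,0,0,-1]

```text
t: 11.4
ee_pos: [665.9, 224.7, 83.1]
orientation: [2.73, 1.555, -0.002]
ft_force: [-1.8, 0.8, 0.8]
width: 55.9
grasp_force: 30.0
```

Request:
servo_tool:
  increments:
    - [0,0,0,0,0,0,1]
    - [0,0,0,0,0,0,1]
    - [0,0,0,0,0,0,1]
    - [0,0,0,0,0,0,1]
    - [0,0,1.5,0,0,0,1]
    - [0,0,5,0,0,0,1]
    - [0,0,9,0,0,0,1]
    - [0,0,12,0,0,0,1]
    - [0,0,16,0,0,0,1]
    - [-1,-1.5,18,0,0,0,1]
    - [-1,-1.5,18,0,0,0,1]

```text
t: 12.32
ee_pos: [658.0, 209.1, 271.0]
orientation: [2.727, 1.553, 0.013]
ft_force: [0.3, -0.0, 1.1]
width: 88.0
grasp_force: 0.0
```

Run:
```python
from h import *
o=ctrl.get_obs(); print(o["t"],o["ee_pos"].round(1),o["qpos"].round(2))
d=snap("wrist","w4.png")
im=cv2.resize(d["image"][60:260,150:380][:,:,::-1],None,fx=2.9,fy=2.9,interpolation=cv2.INTER_CUBIC)
cv2.imwrite("pics/w4v.png",np.clip(im.astype(int)*3//2,0,255).astype(np.uint8))
```

```text
12.3167 [658.  209.1 271. ] [ 0.29  0.47  1.44 -0.    1.22  0.83]
```

View pics/w4v.png

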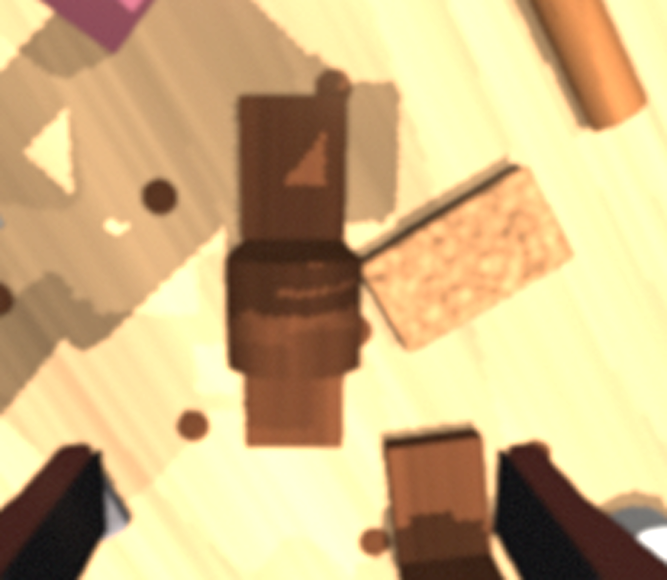

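The pair looks flush and straight at (295,300), both feet in line. Squeeze across the thickness so the backs touch.

Request:
servo_tool:
  increments:
    - [0.8,1.5,0,0,0,7,1]
    - [0.8,1.5,0,0,0,14,1]
    - [0.8,1.5,0,0,0,21,1]
    - [0.8,1.5,0,0,0,28,1]
    - [0.8,1.5,0,0,0,35,1]
    - [0.8,1.5,0,0,0,42,1]
    - [0.8,1.5,0,0,0,49,1]
    - [0.8,1.5,0,0,0,56,1]
    - [0.8,1.5,0,0,0,63,1]
    - [0.8,1.5,0,0,0,70,1]
    - [0.8,1.5,0,0,0,77,1]
    - [0.8,1.5,0,0,0,84,1]
    - [0.8,1.5,0,0,0,90,1]
    - [0.8,1.5,-3,0,0,90,1]
    - [0.8,1.5,-7,0,0,90,1]
    - [0.8,1.5,-7,0,0,90,1]

```text
t: 13.7
ee_pos: [659.1, 223.4, 184.5]
orientation: [-0.828, -3.019, 0.012]
ft_force: [-1.9, -0.2, -1.8]
width: 87.6
grasp_force: 0.0
```

Request:
servo_tool:
  increments:
    - [0,0,-3,0,0,0,1]
    - [0,0,-6,0,0,0,1]
    - [0,0,-9,0,0,0,1]
    - [0,0,-11,0,0,0,1]
    - [0,0,-11.6,0,0,0,1]
    - [0,0,-11.6,0,0,0,-1]
    - [0,0,-11.6,0,0,0,-1]
    - [0,0,-11.6,0,0,0,-1]
    - [0,0,-11.6,0,0,0,-1]
    - [0,0,-11.6,0,0,0,-1]
    - [0,0,-11.6,0,0,0,-1]
    - [0,0,-11.6,0,0,0,-1]
    - [0,0,-11.6,0,0,0,-1]
    - [0,0,-11.6,0,0,0,-1]

```text
t: 14.87
ee_pos: [664.6, 225.0, 77.9]
orientation: [0.831, 3.028, 0.001]
ft_force: [-0.5, 1.0, 4.7]
width: 44.0
grasp_force: 30.0
```

Request:
servo_tool:
  increments:
    - [0,0,0,0,0,0,1]
    - [0,0,0,0,0,0,1]
    - [0,0,0,0,0,0,1]
    - [0,0,0,0,0,0,1]
    - [0,0,1.5,0,0,0,1]
    - [0,0,5,0,0,0,1]
    - [0,0,9,0,0,0,1]
    - [0,0,13,0,0,0,1]
    - [0,0,16,0,0,0,1]
    - [0,0,16,0,0,0,1]

```text
t: 15.7
ee_pos: [667.8, 225.9, 246.7]
orientation: [0.828, 3.018, 0.01]
ft_force: [1.0, 0.7, -0.3]
width: 88.0
grasp_force: 0.0
```

Request:
servo_tool:
  increments:
    - [-1.6,-3.5,0,0,0,-7,1]
    - [-3.2,-7,0,0,0,-14,1]
    - [-4.8,-10.5,0,0,0,-21,1]
    - [-6.4,-14,0,0,0,-28,1]
    - [-8,-17.5,0,0,0,-35,1]
    - [-9.6,-21,0,0,0,-42,1]
    - [-11.2,-24.5,0,0,0,-49,1]
    - [-12.8,-28,0,0,0,-56,1]
    - [-14.4,-31.5,0,0,0,-63,1]
    - [-16,-35,0,0,0,-70,1]
    - [-17.6,-38.5,0,0,0,-77,1]
    - [-19.4,-42,0,0,0,-84,1]
    - [-21.4,-45.5,0,0,0,-88,1]
    - [-23.4,-49.4,0,0,0,-88,1]
    - [-23.4,-49.4,-1,0,0,-88,1]
    - [-23.4,-49.4,-1,0,0,-88,1]
    - [-23.4,-49.4,-1,0,0,-88,1]

```text
t: 17.12
ee_pos: [429.7, -268.8, 227.0]
orientation: [-2.702, -1.6, 0.002]
ft_force: [0.6, 0.4, 0.3]
width: 87.7
grasp_force: 0.0
```

```bash
cat >> h.py <<'E'
def edges(d,r0,r1,c0,c1,thr=200):
    "per-row left/right dark extents in a window"
    g=d["image"].astype(float).sum(2); out=[]
    for v in range(r0,r1):
        k=np.where(g[v,c0:c1]<thr)[0]
        if len(k): out.append((v,c0+k[0],c0+k[-1]+1))
    return np.array(out)
E
python3 - <<'E'
from h import *
o=ctrl.get_obs(); print(o["t"],o["ee_pos"].round(1),R.from_rotvec(o["orientation"]).as_matrix().round(3).tolist())
d=snap("wrist","w5.png")
h=np.array([np.cos(1.07),np.sin(1.07),0]);n=np.array([h[1],-h[0],0]);b=np.array([399,-327,20.])
p=proj(d,[b+28*n,b-28*n,b+122*h+28*n+[0,0,22],b+122*h-28*n+[0,0,22],b+150*h+[0,0,22]]);print(p.round(0).tolist())
e=edges(d,105,215,215,290,250); print(e[::6].tolist())
E
```

```text
17.1167 [ 429.7 -268.8  227. ] [[0.481, 0.877, -0.002], [0.877, -0.481, 0.0], [-0.001, -0.001, -1.0]]
[[272.0, 216.0], [234.0, 216.0], [275.0, 131.0], [232.0, 131.0], [253.0, 108.0]]
[[110, 249, 252], [116, 243, 258], [122, 238, 263], [128, 232, 270], [134, 228, 274], [140, 230, 274], [146, 231, 272], [152, 231, 272], [158, 231, 272], [164, 232, 272], [170, 232, 272], [176, 232, 287], [182, 232, 284], [188, 231, 272], [194, 218, 281], [200, 230, 273], [206, 232, 273], [212, 215, 274]]
```

The mask edges (columns 231–272, tip row 109) match the prediction within 1–2 px. Grip the gable the same way.

Request:
servo_tool:
  increments:
    - [0,0,-2,-5.8,3.2,0,1]
    - [0,0,-5,-11.6,6.4,0,1]
    - [0,0,-9,-17.5,9.6,0,1]
    - [0,0,-13,-17.5,9.6,0,1]
    - [0,0,-16,-17.5,9.6,0,1]
    - [0,0,-18.7,-17.5,9.6,0,1]
    - [0,0,-20.2,-17.5,9.6,0,1]
    - [0,0,-20.2,-17.5,9.6,0,1]
    - [0,0,-20.2,-17.5,9.6,0,-1]
    - [0,0,-20.2,-17.5,9.6,0,-1]
    - [0,0,-20.2,-17.5,9.6,0,-1]
    - [0,0,-20.2,-17.5,9.6,0,-1]
    - [0,0,-20.2,-17.5,9.6,0,-1]
    - [0,0,-20.2,-17.5,9.6,0,-1]
    - [0,0,-20.2,-17.5,9.6,0,-1]

```text
t: 18.42
ee_pos: [429.5, -269.2, 26.2]
orientation: [2.521, 1.494, -0.447]
ft_force: [-3.5, 5.2, 9.3]
width: 56.1
grasp_force: 29.9
```

Request:
servo_tool:
  increments:
    - [0,0,3,0,0,0,-1]
    - [0,0,6,6.1,-3.3,0,-1]
    - [0.5,1,9,12.1,-6.6,0,-1]
    - [1.2,2,11,18.2,-10,0,-1]
    - [2,3.3,12,24.3,-13.3,0,-1]
    - [2.8,4.6,12,30.4,-16.7,0,-1]
    - [3.6,5.9,12,36.4,-20,0,-1]
    - [4.4,7.2,12,42.5,-23.3,0,-1]
    - [5.2,8.5,12,48.6,-26.7,0,-1]
    - [6,9.8,12,54.6,-30,0,-1]
    - [6.8,11.1,12,60.7,-33.3,0,-1]
    - [7.5,12.4,11,66.8,-36.7,0,-1]
    - [8.2,13.6,10,72.8,-40,0,-1]
    - [8.8,14.5,9,78.9,-43.3,0,-1]
    - [8.8,14.5,7,78.9,-43.3,0,-1]
    - [8.8,14.5,5,78.9,-43.3,0,-1]
    - [8.8,14.5,4.7,78.9,-43.3,0,-1]
    - [8.8,14.5,4.7,78.9,-43.3,0,-1]

```text
t: 19.92
ee_pos: [517.8, -124.3, 71.1]
orientation: [-1.879, -1.112, -1.314]
ft_force: [-0.3, 0.7, -3.5]
width: 55.5
grasp_force: 29.9
```

Run:
```python
from h import *
o=ctrl.get_obs(); print(o["qpos"].round(2),R.from_rotvec(o["orientation"]).as_matrix().round(3).tolist())
```

```text
[-0.81  0.91  1.89  1.17  1.34 -1.23] [[0.165, 0.877, 0.451], [0.3, -0.481, 0.824], [0.939, -0.001, -0.343]]
```

Request:
servo_tool:
  increments:
    - [0,0,-0.15,0,0,0,-1]
    - [0,0,-0.3,0,0,0,-1]
    - [0,0,-0.4,0,0,0,-1]
    - [0,0,-0.4,0,0,0,-1]

```text
t: 20.25
ee_pos: [518.4, -124.6, 69.0]
orientation: [-1.879, -1.116, -1.316]
ft_force: [-0.3, -0.4, -3.8]
width: 55.8
grasp_force: 29.9
```

Request:
servo_tool:
  increments:
    - [0,0,-0.15,0,0,0,-1]
    - [0,0,-0.3,0,0,0,-1]
    - [0,0,-0.3,0,0,0,-1]

```text
t: 20.5
ee_pos: [518.8, -124.5, 67.2]
orientation: [-1.875, -1.113, -1.32]
ft_force: [0.8, -1.5, 7.3]
width: 55.8
grasp_force: 29.9
```

Request:
servo_tool:
  increments:
    - [0,0,0,0,0,0,1]
    - [0,0,0,0,0,0,1]
    - [0,0,0,0,0,0,1]
    - [0,0,0,0,0,0,1]
    - [-1.2,-2.1,0.9,0,0,0,1]
    - [-2.7,-5,2.1,0,0,0,1]
    - [-4,-7.4,3.1,0,0,0,1]
    - [-4.7,-8.7,6,0,0,0,1]
    - [-4.7,-8.7,10,0,0,0,1]
    - [-4.7,-8.7,14,-6,3.3,0,1]
    - [-4.2,-8,16,-12,6.6,0,1]
    - [-3.5,-7,17,-18,9.9,0,1]
    - [-3,-6,17,-24,13.2,0,1]
    - [-2.5,-5,17,-30,16.5,0,1]
    - [-1.7,-4,17,-36,19.8,0,1]
    - [-1.2,-3,17,-42,23,0,1]
    - [-0.6,-2,17,-48,26.3,0,1]
    - [-0.3,-1.2,17,-54,29.6,0,1]
    - [-0.2,-0.7,17,-58,31.8,0,1]
    - [-0.2,-0.5,17,-61.4,33.7,0,1]

```text
t: 22.17
ee_pos: [516.6, -127.8, 236.0]
orientation: [2.697, 1.603, -0.005]
ft_force: [0.2, -1.0, -0.2]
width: 87.7
grasp_force: 0.0
```

Request:
servo_tool:
  increments:
    - [0,0,0,0,0,0,1]
    - [0,0,0,0,0,0,1]

```text
t: 22.33
ee_pos: [516.1, -128.0, 234.9]
orientation: [-2.699, -1.605, 0.0]
ft_force: [0.4, 0.4, -0.7]
width: 88.0
grasp_force: 0.0
```

Run:
```python
from h import *
o=ctrl.get_obs(); print(o["t"],o["ee_pos"].round(1),R.from_rotvec(o["orientation"]).as_matrix().round(3).tolist())
d=snap("wrist","w6.png")
h=np.array([np.cos(1.07),np.sin(1.07),0]);n=np.array([h[1],-h[0],0]);b=np.array([521,-120,0.]);up=np.array([0,0,122])
print(proj(d,[b+28*n,b-28*n,b+28*n+up,b-28*n+up]).round(0).tolist())
print(edges(d,150,215,205,300,250)[::4].tolist())
h=np.array([np.cos(.85),np.sin(.85),0]);n=np.array([h[1],-h[0],0]);b=np.array([633,-245,0.])
print(proj(d,[b+28*n,b-28*n,b+28*n+up,b-28*n+up,b+95*h+28*n,b+95*h-28*n]).round(0).tolist())
```

```text
22.3333 [ 516.1 -128.   234.9] [[0.477, 0.879, -0.001], [0.879, -0.477, 0.001], [0.001, -0.001, -1.0]]
[[272.0, 162.0], [234.0, 162.0], [280.0, 179.0], [227.0, 179.0]]
[[162, 236, 271], [166, 234, 274], [170, 210, 276], [174, 231, 278], [178, 229, 280], [182, 229, 281], [186, 229, 280], [190, 229, 280], [194, 230, 280], [198, 232, 278], [202, 236, 272], [206, 236, 272], [210, 236, 272], [214, 236, 272]]
[[372.0, 202.0], [338.0, 194.0], [419.0, 234.0], [372.0, 224.0], [393.0, 142.0], [357.0, 133.0]]
```

Request:
servo_tool:
  increments:
    - [0,-0.2,-4,0,0,0,1]
    - [0,-0.2,-8,0,0,0,1]
    - [0,-0.2,-12,0,0,0,1]
    - [0,-0.2,-14.6,0,0,0,1]
    - [0,-0.2,-15.4,0,0,0,1]
    - [0,-0.2,-15.4,0,0,0,1]
    - [0,-0.2,-15.4,0,0,0,-1]
    - [0,-0.2,-15.4,0,0,0,-1]
    - [0,-0.2,-15.4,0,0,0,-1]
    - [0,-0.2,-15.4,0,0,0,-1]
    - [0,-0.2,-15.4,0,0,0,-1]
    - [0,-0.2,-15.4,0,0,0,-1]
    - [0,-0.2,-15.4,0,0,0,-1]

```text
t: 23.47
ee_pos: [516.7, -131.3, 82.2]
orientation: [2.701, 1.602, 0.0]
ft_force: [-1.3, -0.4, 5.9]
width: 55.9
grasp_force: 30.0
```

Run:
```python
from h import *
c=load("scene0.png");s=load("side0.png")
print([onz(c,*p,60).round(0)[:2].tolist() for p in[(88,235),(119,233),(123,255)]],[onz(c,*p,0).round(0)[:2].tolist() for p in[(91,283),(124,280)]],onz(c,22,276,20).round(0))
print([onz(s,*p,60).round(0)[:2].tolist() for p in[(354,275),(387,262),(405,278),(366,295)]])
```

```text
[[530.0, -444.0], [560.0, -372.0], [629.0, -383.0]] [[630.0, -479.0], [659.0, -403.0]] [ 545. -624.   20.]
[[532.0, -390.0], [638.0, -404.0], [634.0, -472.0], [510.0, -458.0]]
```

Request:
servo_tool:
  increments:
    - [0,0,3,0,0,0,-1]
    - [0.8,-2,6,0,0,-4,-1]
    - [1.8,-4.5,7,0,0,-8,-1]
    - [3,-7.5,7,0,0,-12.6,-1]
    - [4.2,-10.4,7,0,0,-12.6,-1]
    - [4.8,-11.9,7,0,0,-12.6,-1]
    - [6,-12.7,6,0,0,-12.6,-1]
    - [7.5,-13.6,4,0,0,-12.6,-1]
    - [8.8,-14.5,2,0,0,-12.6,-1]
    - [8.8,-14.5,1,0,0,-12.6,-1]
    - [8.8,-14.5,1,0,0,-12.6,-1]
    - [8.8,-14.5,1,0,0,-12.6,-1]

```text
t: 24.47
ee_pos: [602.6, -275.3, 90.1]
orientation: [-2.859, -1.295, 0.005]
ft_force: [-0.2, -0.5, -4.4]
width: 55.9
grasp_force: 30.0
```

Run:
```python
from h import *
o=ctrl.get_obs(); print(o["t"],o["ee_pos"].round(1),R.from_rotvec(o["orientation"]).as_matrix().round(3).tolist(),o["ft_force"].round(1))
d=snap("wrist","w7.png")
im=cv2.resize(d["image"][:260,130:470][:,:,::-1],None,fx=2.2,fy=2.2,interpolation=cv2.INTER_CUBIC)
cv2.imwrite("pics/w7v.png",np.clip(im.astype(int)*3//2,0,255).astype(np.uint8))
```

```text
24.4667 [ 602.6 -275.3   90.1] [[0.66, 0.752, -0.004], [0.752, -0.66, 0.001], [-0.002, -0.004, -1.0]] [-0.2 -0.5 -4.4]
```

View pics/w7v.png

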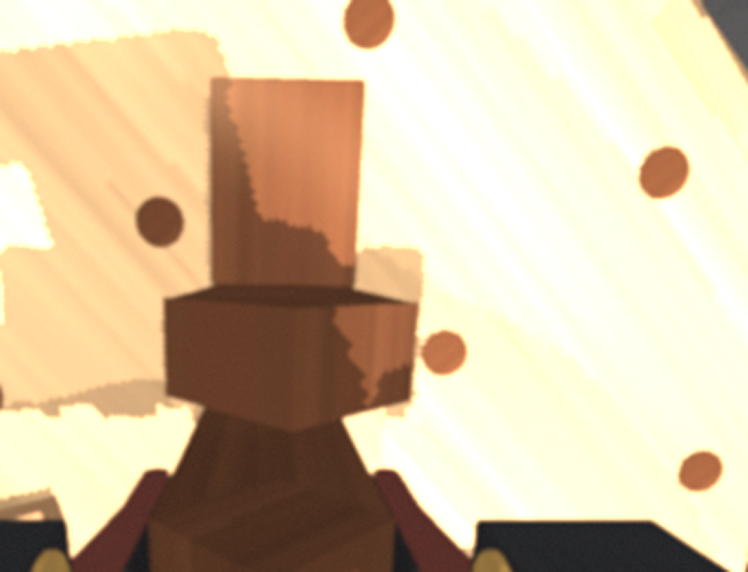

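Gable mate: front shoulders (165,298)/(417,304), back shoulders (168,394)/(411,403), foot end (211,79)/(363,82).

Run:
```python
from h import *
d=load("w7.png"); o=np.array([602.6,-275.3]); h=np.array([.66,.752]);n=np.array([.752,-.66])
for nm,z,pp in(("front",122,[(165,298),(417,304)]),("back",122,[(168,394),(411,403)]),("footend",20,[(211,79),(363,82)])):
    P=[onz(d,u/2.2+130-.3,v/2.2-.3,z)[:2] for u,v in pp]
    L=[((p-o)@h,(p-o)@n) for p in P]; print(nm,np.round(L,1).tolist(),"mid",np.mean(L,0).round(1),np.mean(P,0).round(1),"len",np.linalg.norm(P[1]-P[0]).round(1),"ang",np.degrees(np.arctan2(L[1][0]-L[0][0],L[1][1]-L[0][1])).round(1))
```

```text
front [[61.5, -22.5], [60.3, 32.4]] mid [60.9  5. ] [ 646.5 -232.8] len 54.9 ang -1.3
back [[40.2, -22.8], [38.2, 32.4]] mid [39.2  4.8] [ 632.1 -249. ] len 55.2 ang -2.1
footend [[133.1, -21.2], [132.1, 33.0]] mid [132.6   5.9] [ 694.4 -179.6] len 54.1 ang -1.0
```

Request:
servo_tool:
  increments:
    - [0.3,0.1,0,0,0,-1.1,-1]
    - [0.7,0.4,-0.2,0,0,-1.1,-1]
    - [1.1,0.8,-0.5,0,0,-1.1,-1]
    - [1.4,1.1,-0.7,0,0,-1.1,-1]
    - [1.6,1.2,-0.7,0,0,-1.1,-1]
    - [1.6,1.2,-0.7,0,0,-1.1,-1]
    - [1.6,1.2,-0.7,0,0,-1.1,-1]

```text
t: 25.1
ee_pos: [620.2, -264.0, 84.2]
orientation: [2.874, 1.269, -0.002]
ft_force: [0.2, -0.7, -4.9]
width: 56.2
grasp_force: 30.0
```

Request:
servo_tool:
  increments:
    - [0.05,0.15,0,0,0,0,-1]
    - [0.13,0.3,-0.1,0,0,0,-1]
    - [0.23,0.45,-0.1,0,0,0,-1]
    - [0.28,0.5,-0.1,0,0,0,-1]
    - [0.28,0.5,-0.1,0,0,0,-1]

```text
t: 25.52
ee_pos: [623.0, -259.1, 83.2]
orientation: [2.874, 1.268, -0.002]
ft_force: [0.5, -0.1, -4.4]
width: 55.6
grasp_force: 30.0
```

Request:
servo_tool:
  increments:
    - [0.07,0.07,0,0,0,0,-1]
    - [0.13,0.14,0,0,0,0,-1]
    - [0.13,0.14,0,0,0,0,-1]

```text
t: 25.77
ee_pos: [623.6, -258.4, 83.3]
orientation: [2.874, 1.269, -0.004]
ft_force: [-3.4, -3.5, -1.8]
width: 56.0
grasp_force: 30.0
```

Contact (4.9 N). Lower, release, shift onto the joint and squeeze the side edges flush.

Request:
servo_tool:
  increments:
    - [0,0,-0.1,0,0,0,-1]
    - [0.03,0.03,-0.2,0,0,0,-1]
    - [0.03,0.03,-0.2,0,0,0,-1]

```text
t: 26.02
ee_pos: [623.8, -258.5, 82.3]
orientation: [2.874, 1.268, -0.004]
ft_force: [-6.7, -3.2, 6.1]
width: 56.0
grasp_force: 30.0
```

Request:
servo_tool:
  increments:
    - [0,0,0,0,0,0,1]
    - [0,0,0,0,0,0,1]
    - [0,0,0,0,0,0,1]
    - [0,0,0,0,0,0,1]
    - [0.4,0.4,0.2,0,0,0,1]
    - [0.75,0.85,0.2,0,0,0,1]
    - [0.75,0.85,0.2,0,0,0,1]
    - [0.75,0.85,0.2,0,0,0,-1]
    - [0.75,0.85,0.2,0,0,0,-1]
    - [0.75,0.85,0.2,0,0,0,-1]
    - [0.75,0.85,0.2,0,0,0,-1]
    - [0.75,0.85,0.2,0,0,0,-1]
    - [0.75,0.85,0.2,0,0,0,-1]
    - [0.75,0.85,0.2,0,0,0,-1]
    - [0.75,0.85,0.2,0,0,0,-1]
    - [0.75,0.85,0.2,0,0,0,-1]

```text
t: 27.35
ee_pos: [631.7, -249.0, 83.1]
orientation: [-2.874, -1.268, 0.002]
ft_force: [-0.9, 0.7, 0.9]
width: 55.9
grasp_force: 30.0
```

Request:
servo_tool:
  increments:
    - [0,0,0,0,0,0,1]
    - [0,0,0,0,0,0,1]
    - [0,0,0,0,0,0,1]
    - [0,0,0,0,0,0,1]
    - [0,0,1.5,0,0,0,1]
    - [0,0,5,0,0,0,1]
    - [0,0,9,0,0,0,1]
    - [0,0,12,0,0,0,1]
    - [0,0,15,0,0,7,1]
    - [0,0,17,0,0,14,1]
    - [0,0,17,0,0,14,1]
    - [0,0,17,0,0,14,1]

```text
t: 28.35
ee_pos: [632.6, -249.3, 255.4]
orientation: [2.697, 1.604, 0.002]
ft_force: [-0.2, -0.7, -1.2]
width: 88.0
grasp_force: 0.0
```

Run:
```python
from h import *
o=ctrl.get_obs(); print(o["t"],o["ee_pos"].round(1),o["qpos"].round(2),np.degrees(np.arctan2(*R.from_rotvec(o["orientation"]).as_matrix()[[1,0],0])))
```

```text
28.35 [ 632.6 -249.3  255.4] [-0.39  0.47  1.47 -0.    1.19  0.11] 61.47448472232275
```

Request:
servo_tool:
  increments:
    - [-0.1,0,0,0,0,7,1]
    - [-0.1,0,0,0,0,14,1]
    - [-0.1,0,0,0,0,21,1]
    - [-0.1,0,0,0,0,28,1]
    - [-0.1,0,0,0,0,35,1]
    - [-0.1,0,0,0,0,42,1]
    - [-0.1,0,0,0,0,49,1]
    - [-0.1,0,0,0,0,56,1]
    - [-0.1,0,0,0,0,63,1]
    - [-0.1,0,0,0,0,70,1]
    - [-0.1,0,0,0,0,76.1,1]
    - [-0.1,0,-3,0,0,76.1,1]
    - [-0.1,0,-6,0,0,76.1,1]
    - [-0.1,0,-6,0,0,76.1,1]

```text
t: 29.52
ee_pos: [626.5, -247.2, 185.5]
orientation: [-1.133, -2.918, 0.001]
ft_force: [-1.0, 1.0, 0.0]
width: 87.5
grasp_force: 0.0
```

Request:
servo_tool:
  increments:
    - [0,0,-3,0,0,0,1]
    - [0,0,-6,0,0,0,1]
    - [0,0,-9,0,0,0,1]
    - [0,0,-11,0,0,0,1]
    - [0,0,-11.3,0,0,0,1]
    - [0,0,-11.3,0,0,0,-1]
    - [0,0,-11.3,0,0,0,-1]
    - [0,0,-11.3,0,0,0,-1]
    - [0,0,-11.3,0,0,0,-1]
    - [0,0,-11.3,0,0,0,-1]
    - [0,0,-11.3,0,0,0,-1]
    - [0,0,-11.3,0,0,0,-1]
    - [0,0,-11.3,0,0,0,-1]
    - [0,0,-11.3,0,0,0,-1]
    - [0,0,-11.3,0,0,0,-1]

```text
t: 30.77
ee_pos: [631.7, -248.9, 80.9]
orientation: [1.132, 2.928, -0.0]
ft_force: [1.2, 3.4, 5.3]
width: 44.2
grasp_force: 30.0
```

Request:
servo_tool:
  increments:
    - [0,0,0,0,0,0,1]
    - [0,0,0,0,0,0,1]
    - [0,0,0,0,0,0,1]
    - [0,0,0,0,0,0,1]
    - [0,0,1.5,0,0,0,1]
    - [0,0,5,0,0,0,1]
    - [0,0,9,0,0,0,1]
    - [0,0,13,0,0,0,1]
    - [0,0,17,0,0,0,1]
    - [-4,0,19,0,0,0,1]
    - [-8,0,20,0,0,0,1]
    - [-12,0,20,0,0,0,1]
    - [-16,0,20,0,0,0,1]
    - [-20,0,20,0,0,0,1]
    - [-20,0,20,0,0,0,1]

```text
t: 32.02
ee_pos: [424.3, -247.8, 280.5]
orientation: [-1.134, -2.926, 0.002]
ft_force: [-0.4, 0.3, 0.2]
width: 87.8
grasp_force: 0.0
```

Run:
```python
from h import *
o=ctrl.get_obs(); print(o["t"],o["ee_pos"].round(1))
c=snap("scene","f_c.png");s=snap("side","f_s.png")
# predicted geometry vs dark mask: two foot-end extents along the pair's axis
for nm,O,a in(("arch",(665.6,224.5),1.037),("gable",(631.8,-249),.831)):
    h=np.array([np.cos(a),np.sin(a),0]);n=np.array([h[1],-h[0],0]);b=np.array([*O,0.])
    for k,d in(("scene",c),("side",s)):
        hull=[b+x*h+y*n+[0,0,z] for x in(-95,95) for y in(-28,28) for z in(0,20)]+[b+x*h+y*n+[0,0,122] for x in(-22,22) for y in(-28,28)]+[b+x*h+[0,0,150.] for x in(-22,22)]
        P=proj(d,hull); m=np.zeros((384,512),np.uint8)
        for idx in (range(8),):
            cv2.fillConvexPoly(m,cv2.convexHull(P[:8].round().astype(np.int32)),1)
        U=[b+x*h+y*n+[0,0,z] for x in(-22,22) for y in(-28,28) for z in(0,122)]+[b+x*h+[0,0,150.] for x in(-22,22)]
        cv2.fillConvexPoly(m,cv2.convexHull(proj(d,U).round().astype(np.int32)),1)
        dark=(d["image"].astype(int).sum(2)<270)
        ring=cv2.dilate(m,np.ones((7,7)))-cv2.dilate(m,np.ones((3,3)))
        print(nm,k,"dark inside",dark[m>0].mean().round(3),"dark in ring",dark[ring>0].mean().round(3))
```

```text
32.0167 [ 424.3 -247.8  280.5]
arch scene dark inside 0.91 dark in ring 0.107
arch side dark inside 0.883 dark in ring 0.078
gable scene dark inside 0.926 dark in ring 0.053
gable side dark inside 0.893 dark in ring 0.012
```

```bash
python3 -c "
from workcell import ctrl
print(ctrl.close_job())"
```

```text
the job is handed in; nothing more can be done
None
```

Both bookends now stand back to back with their mates: the final squeezes closed to 44.0 mm (arch) and 44.2 mm (gable) across the backs and 55.9 mm over the side edges. Both pairs are released and the job is handed in at about 32 s; I didn't take a close-up of either pair after its last squeeze.

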